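# Index a shelf-pin drilling jig on its hidden start hole and clamp it

### The arm

A 6-joint arm with a two-finger parallel gripper is mounted at the origin on the work surface. World frame = base frame: x ahead of the robot, y to its left, z up, the work surface at z = 0. Lengths are in m, angles in rad, forces in N, time in s.
With the tool pointing down it reaches from about 0.3 to 0.875 m from the base axis. Payload 6.4 kg.
Tool frame: the origin (TCP) lies at the very end of the fingers, on their centre line; the grasp point (between the pads) lies 19 mm behind it; z points along the fingers, y is the line along which they close (so a half turn about z gives the same grasp; the last joint's range is limited). The gripper opens to 85 mm and grips with 20 to 120 N. Pads are 22 mm wide; open, the fingers measure 114 mm over their backs; the gripper's body (76 mm by 85 mm) begins 54 mm behind the grasp point. The pads swing forward as they close: fully open they stand 13 mm farther back than shut.
Start: joints at [0.98, 0.181, 1.607, -0, 1.354, -0.206], TCP at [0.216, 0.533, 0.231] pointing down, gripper open.
Joint ranges: [-2.99, 2.99], [-0.89, 2.07], [0.3, 2.58], [-1.14, 4.28], [0, 2.63], [-3.12, 3.12]. Speed limits (rad/s): [2.57, 2.57, 3.01, 3.14, 3.14, 3.14].

### API

Orientations are given as a unit quaternion [w, x, y, z].
In Python, from bench import ctrl, eyes gives the robot as it stands (ctrl), with the cameras (eyes).
- The arm moves only by the shell command python3 jog.py 'ROWS'. ROWS is a JSON list of rows, 1 to 10 of them, each of 7 numbers: dx, dy, dz in m, then a rotation vector rx, ry, rz in rad, then the opening from 0.0 (shut) to 1.0 (fully open); each row is the pose to reach, as a shift and turn from the pose commanded when the command began, along the tool's axes at that moment; what a row does not reach only later rows make up. A row lasts 1/8 s, in which the tool goes at most 0.0625 m and 0.188 rad, less where a joint would pass 70% of its speed; a pose out of reach is approached as far as the arm can. The fingers move at their own pace and stop on an object; the grip force is fixed at half the most. Time passes only in rows, so rows that do not move let the fingers close. It prints the time, the measured TCP pose, the force, the opening and the grip force at its end.
- ctrl.get_obs(): the state, without advancing time (a new reading comes with each control period).
- eyes.camera(name): name is "scene" or "top" or "wrist"; returns the picture (480x640x3 uint8, blue, green, red); there is no depth.
- eyes.camera_params(name): a dict with "fovy" (degrees; the focal length in pixels is half the picture's height over the tangent of half this angle, whatever the lens; pixels are square), "cx", "cy" (the principal point, pixels), "dist" ([k1, k2, p1, p2, k3] as OpenCV has them; the pictures are not rectified), "view" (4x4, takes a point from world to camera coordinates). Camera axes: x right, y up, looking along -z (the intrinsics and any distortion apply to the point x, -y, -z); pixel columns grow to the right and rows downward; lengths in m; the calibration is good to about 2 mm. A picture is of the moment at which its call begins: read the wrist's pose just before it. camera_params takes no time and is no camera call; for the wrist camera it gives the pose at the moment of the call.
- ctrl.hand_in(): hands the job in; it is judged then, once.
The state is a dict: "time_s": time; "q": joint angles; "dq": joint speeds; "joint_efforts": joint torques, N m; "eef_pos": TCP position; "eef_rot": TCP orientation; "wrist_force": force on the tool from outside, world axes, zero at the start; "torque": the same for the moment, N m; "opening": opening from 0.0 (shut) to 1.0 (fully open); "grasp_force": force on a finger pad.
Only numpy, scipy, OpenCV 4.12 (cv2) and the standard library are available. Lean on these libraries where they do the work, as an engineer would, in place of code of your own. Each camera call takes 0.05 s, during which the arm holds its last target. There are 200 camera calls.

### The job

The start hole for the shelf pins is already drilled in the cabinet upright, but the blue drilling jig lies over it. Without lifting the jig off the wood, push it slowly along the upright, from the end with the red-knobbed drop pin, until the pin drops all the way into the start hole; then swing the orange cam lever fully in alongside the jig to clamp it. Leave everything else on the bench and on the upright where it is.

Things in the scene. Friction and masses are not known exactly. Their poses are not given: they have to be found in the camera images.
- upright: Pale wooden upright, 640 x 70 x 18 mm, immovable on round green cookies; top face 43 mm above the bench. Origin: on the bench under its middle; x along its length (push the jig to +x), y across, z up. One through hole, 9.5 mm wide, on the centre line (y = 0), 60 to 160 mm ahead (+x) of the pin at the start, place untold, covered by the jig: found only by the pin dropping in.
- jig: Blue plate 220 (x) x 90 (y) x 8 mm on the upright's top face; 12 mm lips over both edges (1 mm play) let it slide only along the upright. 0.5 to 0.8 kg in all, slides at under 10 N. Origin: centre of the plate's underside, x as the upright's x. Its drill bushings stand 3 mm proud. The lever's ear sticks out on the -y side at x = 53 to 97 mm, to y = -79 mm.
- push_face (a point): Middle of the flat end face to push on, at x = -110, y = 0 of the jig, 16 mm above the upright's top face: the end of plate and aluminium pin block together, 44 mm wide, from the wood to 32 mm above it; block 40 mm long.
- drop_pin (a joint): Travel of the drop pin in its block, m: about 0 while its foot rides on the wood, 0.010 when home, its red knob on the block. Loose steel pin, 7 mm thick, 50 g; it falls by its own weight only, so slide slowly (30 mm/s or less). Once in the hole it stops the jig dead both ways: the push then rises past the sliding force to 15 N and more.
- pin_tip (a point): Foot of the drop pin, on the pin's axis, at x = -90 mm, y = 0 of the jig; level with the upright's top face while riding, 10 mm below it when home.
- pin_knob (a point): Top of the drop pin's red knob (22 mm wide); 59 mm above the upright's top face while riding, 49 mm when home.
- cam_lever (a joint): Angle of the orange cam lever about the vertical axis at point cam_hinge, rad. 0: points straight out (jig's -y); 1.57 (stop): folded in along the jig's side, pointing to jig's -x (towards the pin), its eccentric pressing on the upright's edge. Closes clockwise from above. Starts at 0 to 0.5, stays where left, takes 1 to 8 N at its end.
- cam_hinge (a point): Point on the cam lever's pivot axis at the mid height of the lever (15 mm above the upright's top face); at x = 75, y = -52 mm of the jig.
- lever_end (a point): Centre of the lever's round end: 18 mm wide, 14 mm high (51 to 65 mm above the bench, nothing beneath it), 68 mm from the pivot axis. The lever's bar is 12 mm wide.
- pencil: Bystander: flat red carpenter's pencil stub, 90 mm, lying across the +x end of the upright, about 265 mm from its middle. Origin at its underside.
- tape_measure: Bystander: yellow and black tape measure, 75 x 42 x 70 mm, on the bench.
- drill: Bystander: green and black cordless drill standing on its battery, 215 mm tall, about 250 mm long with its bit.
- glue: Bystander: yellow wood-glue bottle with an orange nozzle, 64 mm wide, 194 mm tall.
- square: Bystander: steel combination square lying flat, 300 mm rule.
- screwdriver: Bystander: red-handled screwdriver, 200 mm, lying on the bench.
- pin_bin: Bystander: blue plastic bin of brass shelf pins, 110 x 150 x 45 mm.
- offcut: Bystander: two wood offcuts stacked, 120 x 72 x 36 mm.

How it is judged:
On the way, in this order (a step that is already met when the one before it is completed fails the run):
1. the drop pin has dropped into the start hole, the lever not yet swung in (z of pin_tip in the frame of upright below 0.036 m and value of joint drop_pin above 0.0075 m and x of pin_tip in the frame of upright between -0.3 and 0.3 m and y of pin_tip in the frame of upright between -0.03 and 0.03 m and value of joint cam_lever below 1.2 rad), for 0.2 s.
2. the cam lever is swung in to clamp the jig, the pin still in the hole (z of pin_tip in the frame of upright below 0.036 m and value of joint drop_pin above 0.0075 m and x of pin_tip in the frame of upright between -0.3 and 0.3 m and y of pin_tip in the frame of upright between -0.03 and 0.03 m and value of joint cam_lever above 1.45 rad), for 0.2 s.
At the end, for the whole second after the job is handed in: The drop pin is home in the start hole (joint above 7.5 mm, its foot more than 7 mm below the upright's top face), the jig lies flat on the upright (within 2 mm and 0.03 rad) and still, and the cam lever stands past 1.45 rad (closed stop 1.57) (all of step 2 and z of jig in the frame of upright below 0.045 m and angle between the z axis of jig and the z axis of upright, either way round below 0.03 rad and linear speed of jig below 0.01 m/s); the robot touches nothing.
It fails at once if the jig is lifted off the upright (more than 12 mm) (z of jig in the frame of upright above 0.055 m).
It fails at once if something else on the bench or the upright is disturbed (moved more than 20 mm) (distance of any of pencil, tape_measure, drill, glue, square, screwdriver, pin_bin, offcut from where it was at the start of the episode above 0.02 m).
It also fails if it takes over 54 s, if anything falls off the work surface, if the arm or the gripper's body presses on something with over 40 N, if the wrist force passes 120 N, or if a joint passes its speed limit or range.

## Working session

There is one attempt and no reset: what is moved stays moved. The work goes in short steps, Python scripts to look and compute and a shell command to move; the robot and the scene stay as the last step left them, time stands still between calls to the robot, and variables do not carry over. Pictures are saved under pics/ and viewed, at most 10 in all, crops included, and the job is handed in when it is done.

```bash
ls; mkdir -p pics
python3 - <<'E'
from bench import ctrl, eyes
import cv2
for n in("scene","top"):
    cv2.imwrite(f"pics/{n}0.png",eyes.camera(n)); p=eyes.camera_params(n); print(n,p)
o=ctrl.get_obs();print(o['eef_pos'],o['eef_rot'],o['time_s'],o['wrist_force'])
E
```

```text
bench.py
jog.py
pics
scene {'fovy': 56.95013646374654, 'cx': 317.3491107209453, 'cy': 240.82912712513843, 'dist': array([0.03598272, 0.        , 0.        , 0.        , 0.        ]), 'view': array([[ 0.77994293,  0.62569369, -0.01401532, -0.41467297],
       [-0.53307757,  0.67589415,  0.50891591,  0.23104184],
       [ 0.32789834, -0.38945412,  0.86070214, -1.23634354],
       [ 0.        ,  0.        ,  0.        ,  1.        ]])}
top {'fovy': 53.843104297420915, 'cx': 318.1671149826795, 'cy': 236.05648895243556, 'dist': array([-0.10274834,  0.        ,  0.        ,  0.        ,  0.        ]), 'view': array([[ 0.0269134 , -0.99940233,  0.02169444, -0.00746   ],
       [ 0.99716764,  0.0283653 ,  0.06965706, -0.52887556],
       [-0.0702308 ,  0.01975829,  0.99733507, -1.34751503],
       [ 0.        ,  0.        ,  0.        ,  1.        ]])}
[0.21553819 0.53253044 0.23047349] [-3.15283082e-04  1.91219195e-01  9.81547030e-01 -7.40686754e-04] 0.1 [-0.16300784  0.77949449 -0.27471716]
```

View pics/top0.png

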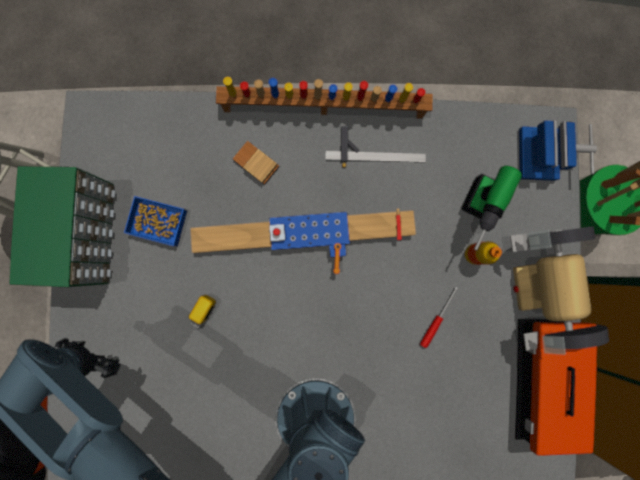

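View pics/scene0.png

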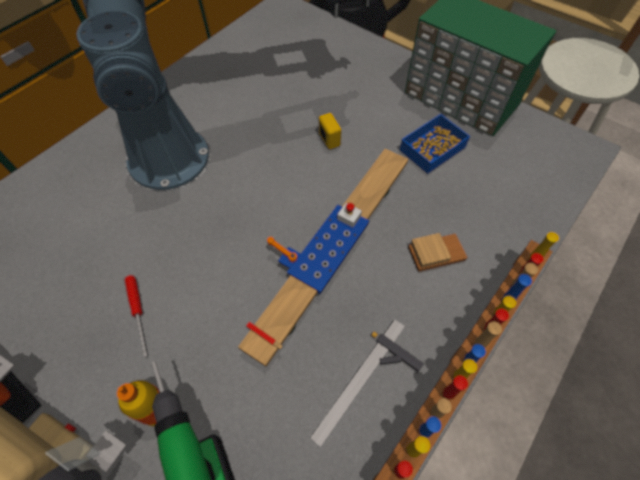

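The top view shows the upright from (192,240) to (414,222), with the pencil near (398,225), so +x runs right and is about world -y. The jig spans columns 270–348, the red knob is at (277,232), and the lever runs from (337,245) to (337,270), on the robot's side. The scene view agrees: the knob is at (349,210) and the lever end at (270,242).

```bash
cat > h.py <<'E'
import numpy as np,cv2
from bench import ctrl, eyes
def K(p):
    f=240/np.tan(np.radians(p['fovy']/2)); return np.array([[f,0,p['cx']],[0,f,p['cy']],[0,0,1.]])
def ray(p,uv):
    x,y=cv2.undistortPoints(np.array([[uv]],float),K(p),p['dist'])[0,0]
    R=p['view'][:3,:3];t=p['view'][:3,3]; return -R.T@t, R.T@np.array([x,-y,-1])
def onz(p,uv,z):
    c,d=ray(p,uv); return c+d*(z-c[2])/d[2]
def tri(p1,a,p2,b):
    c,d=ray(p1,a);e,g=ray(p2,b); s=np.linalg.lstsq(np.c_[d,-g],e-c,rcond=None)[0]
    m,n=c+d*s[0],e+g*s[1]; return (m+n)/2,np.linalg.norm(m-n)
def mask(im,lo,hi,roi):
    h=cv2.cvtColor(im,cv2.COLOR_BGR2HSV); m=cv2.inRange(h,lo,hi)
    x0,y0,x1,y1=roi; z=np.zeros_like(m); z[y0:y1,x0:x1]=m[y0:y1,x0:x1]; return z
def big(m):
    return max(cv2.findContours(m,cv2.RETR_EXTERNAL,cv2.CHAIN_APPROX_NONE)[0],key=cv2.contourArea)
def cen(m):
    M=cv2.moments(m,True); return (M['m10']/M['m00'],M['m01']/M['m00'])
E
python3 - <<'E'
from h import *
P={n:eyes.camera_params(n) for n in("top","scene")}
I={n:cv2.imread(f"pics/{n}0.png") for n in P}
t=I['top'];p=P['top']
wood=mask(t,(8,50,90),(25,190,255),(185,200,420,262))
# ends of upright: wood left of jig / right of jig
L=[]
for seg in((185,200,262,262),(355,200,420,262)):
    m=wood.copy();m[:,:seg[0]]=0;m[:,seg[2]:]=0
    c=big(m).reshape(-1,2); q=np.array([onz(p,x,.043) for x in cv2.boxPoints(cv2.minAreaRect(c))]); print('seg box',q[:,:2].round(4).tolist()); L.append(q)
full=big(cv2.morphologyEx(wood|mask(t,(100,120,50),(130,255,255),(260,200,360,255)),cv2.MORPH_CLOSE,np.ones((9,9))))
blue=mask(t,(100,120,50),(130,255,255),(260,200,360,255))
r=cv2.minAreaRect(np.argwhere(blue[:,:])[:,::-1].astype(np.float32));print('blue',r)
# wood centre line from columns
pts=[]
for u in list(range(200,262,3))+list(range(360,390,3))+list(range(404,411,3)):
    v=np.where(wood[:,u])[0]; pts.append(onz(p,(u,(v.min()+v.max())/2),.043)[:2])
pts=np.array(pts);vx,vy,x0,y0=cv2.fitLine(pts.astype(np.float32),cv2.DIST_HUBER,0,.01,.01).ravel()
print('axis',vx,vy,x0,y0,'yaw',np.arctan2(vy,vx))
K_={}
for n,roi,roi2 in(("top",(268,222,288,243),(325,242,350,285)),("scene",(335,198,365,218),(260,230,305,262))):
    red=mask(I[n],(0,150,60),(8,255,255),roi)|mask(I[n],(172,150,60),(180,255,255),roi)
    org=mask(I[n],(8,150,90),(18,255,255),roi2)
    oc=big(org).reshape(-1,2); K_[n]=(cen(red),cen(org),oc); print(n,cen(red),red.sum()//255,cen(org),org.sum()//255,oc.min(0),oc.max(0))
print('knob top z.102',onz(p,K_['top'][0],.098),'tri',tri(p,K_['top'][0],P['scene'],K_['scene'][0]))
print('lever cen z.065',onz(p,K_['top'][1],.065),'tri',tri(p,K_['top'][1],P['scene'],K_['scene'][1]))
oc=K_['top'][2]
for q in oc[::3]: print(q,onz(p,q,.065)[:2].round(4))
cv2.imwrite('pics/crop0.png',np.hstack([cv2.resize(t[200:290,180:420],None,fx=3.3,fy=3.3,interpolation=cv2.INTER_CUBIC)]))
E
```

```text
seg box [[0.5429, 0.3759], [0.5648, 0.1714], [0.4908, 0.1629], [0.4688, 0.3666]]
seg box [[0.5987, -0.0886], [0.6202, -0.2643], [0.539, -0.2726], [0.5182, -0.0977]]
blue ((309.8172607421875, 235.44163513183594), (42.03575897216797, 77.37429809570312), 85.91438293457031)
axis 0.10827903 -0.99412054 0.5493355 -0.029638503 yaw -1.4623046
top (276.2142857142857, 231.5) 28 (336.56302521008405, 260.453781512605) 119 [333 245] [339 273]
scene (349.9230769230769, 206.65384615384616) 52 (280.44943820224717, 248.12359550561797) 178 [267 237] [295 260]
knob top z.102 [0.53245864 0.12320398 0.098     ] tri (array([0.53223876, 0.12301562, 0.09604662]), np.float64(0.0009803389763673746))
lever cen z.065 [ 0.45897075 -0.04496137  0.065     ] tri (array([ 0.45941892, -0.04535116,  0.05432362]), np.float64(0.0006918571842457373))
[335 245] [ 0.5019 -0.0395]
[335 248] [ 0.4936 -0.0397]
[336 251] [ 0.4853 -0.0427]
[336 254] [ 0.4769 -0.0429]
[335 257] [ 0.4685 -0.0404]
[335 260] [ 0.4601 -0.0406]
[335 263] [ 0.4518 -0.0408]
[335 266] [ 0.4434 -0.041 ]
[334 269] [ 0.435  -0.0384]
[334 272] [ 0.4267 -0.0386]
[337 273] [ 0.4241 -0.047 ]
[339 270] [ 0.4326 -0.0524]
[338 267] [ 0.4409 -0.0494]
[338 264] [ 0.4492 -0.0492]
[338 261] [ 0.4576 -0.049 ]
[339 258] [ 0.466  -0.0516]
[338 255] [ 0.4743 -0.0486]
[338 252] [ 0.4826 -0.0484]
[338 249] [ 0.491  -0.0482]
[339 246] [ 0.4995 -0.0508]
[339 247] [ 0.4967 -0.0508]
[336 247] [ 0.4964 -0.0425]
```

View pics/crop0.png

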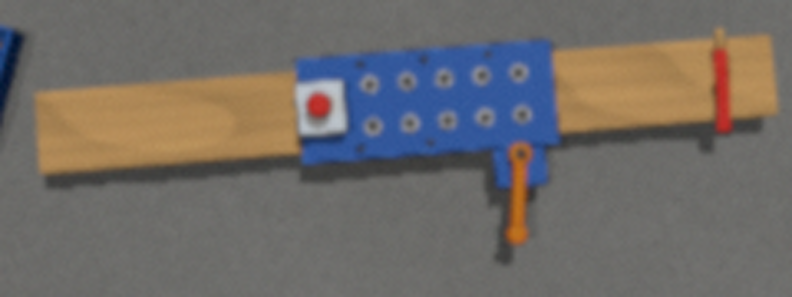

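The crop confirms the layout: pin block on the left, lever pointing towards the robot, pencil at the far end. The measured knob lies on the fitted centre line to within 1 mm, and the triangulated height of 96 mm matches the knob's 84–102 mm range. Now I'll stage behind the push face with the fingers shut.

```bash
python3 jog.py '[[-0.421,-0.212,0,0,0,1.077,0],[-0.421,-0.212,0,0,0,1.077,0],[-0.421,-0.212,0,0,0,1.077,0],[-0.421,-0.212,0,0,0,1.077,0],[-0.421,-0.212,0,0,0,1.077,0],[-0.421,-0.212,0,0,0,1.077,0],[-0.421,-0.212,0,0,0,1.077,0],[-0.421,-0.212,0,0,0,1.077,0],[-0.421,-0.212,0,0,0,1.077,0],[-0.421,-0.212,0,0,0,1.077,0]]'
cat > st.py <<'E'
from h import *
from scipy.spatial.transform import Rotation as R
import sys
U=np.array([.1083,-.9941,0]);V=np.array([.9941,.1083,0]);PIN=np.array([.5325,.1232,0])
o=ctrl.get_obs();r=R.from_quat(np.roll(o['eef_rot'],-1));d=o['eef_pos']-PIN
f=o['wrist_force'];print('t%.2f rel pin u %.4f v %.4f z %.4f | F u %.1f v %.1f z %.1f'%(o['time_s'],d@U,d@V,d[2],f@U,f@V,f[2]))
if len(sys.argv)>1: sys.exit(int(abs(f@U)>float(sys.argv[1])))
a=r.as_matrix();print('yaw err of tool x vs -U',np.arctan2(a[1,0],a[0,0])-np.arctan2(.9941,-.1083),a[:,2].round(3))
E
python3 st.py
```

```text
time_s: 1.35
eef_pos: [0.5258, 0.1788, 0.2308]
eef_rot: [-0.001, 0.668, 0.745, -0.0]
wrist_force: [0.6, -0.3, -0.4]
opening: 0.001
grasp_force: 0.0
t1.35 rel pin u -0.0560 v -0.0007 z 0.2308 | F u 0.4 v 0.6 z -0.4
yaw err of tool x vs -U 0.0003307512435539728 [-0.001  0.    -1.   ]
```

```bash
python3 jog.py '[[0,0.001,0.06,0,0,0,0],[0,0.001,0.12,0,0,0,0],[0,0.001,0.16,0,0,0,0],[0,0.001,0.179,0,0,0,0],[0,0.001,0.179,0,0,0,0],[-0.01,0.001,0.179,0,0,0,0],[-0.018,0.001,0.179,0,0,0,0]]' >/dev/null; python3 st.py; python3 jog.py '[[-0.003,0,0,0,0,0,0],[-0.006,0,0,0,0,0,0],[-0.009,0,0,0,0,0,0],[-0.012,0,0,0,0,0,0]]' >/dev/null; python3 st.py
python3 - <<'E'
from h import *
cv2.imwrite('pics/s1.png',cv2.resize(eyes.camera('scene')[100:370,200:460],None,fx=2.2,fy=2.2))
E
```

```text
t2.23 rel pin u -0.0369 v 0.0025 z 0.0543 | F u -1.1 v 0.5 z -0.3
yaw err of tool x vs -U 0.000542805396883228 [ 0.004  0.    -1.   ]
t2.73 rel pin u -0.0262 v 0.0013 z 0.0527 | F u -4.3 v 0.6 z 2.9
yaw err of tool x vs -U 0.000553346717298453 [ 0.001  0.001 -1.   ]
```

View pics/s1.png

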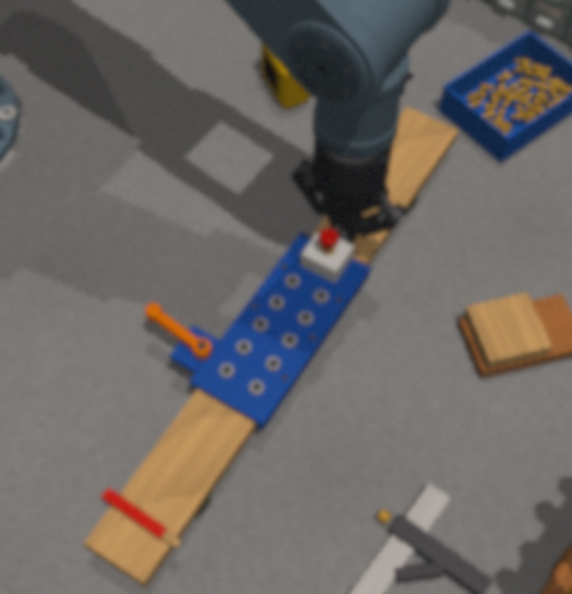

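The scene crop shows the closed fingers centred against the pin block, right behind the red knob, and the jig has started to slide at about 4 N. I'll continue slowly, with a force check between short steps.

```bash
python3 jog.py '[[-0.0025,0,0,0,0,0,0],[-0.005,0,0,0,0,0,0],[-0.0075,0,0,0,0,0,0],[-0.01,0,0,0,0,0,0],[-0.0125,0,0,0,0,0,0],[-0.015,0,0,0,0,0,0],[-0.0175,0,0,0,0,0,0],[-0.02,0,0,0,0,0,0]]' >/dev/null; python3 st.py 12 && python3 jog.py '[[-0.0025,0,0,0,0,0,0],[-0.005,0,0,0,0,0,0],[-0.0075,0,0,0,0,0,0],[-0.01,0,0,0,0,0,0],[-0.0125,0,0,0,0,0,0],[-0.015,0,0,0,0,0,0],[-0.0175,0,0,0,0,0,0],[-0.02,0,0,0,0,0,0]]' >/dev/null; python3 st.py 12 && python3 jog.py '[[-0.0025,0,0,0,0,0,0],[-0.005,0,0,0,0,0,0],[-0.0075,0,0,0,0,0,0]]' >/dev/null;  python3 st.py 12 && python3 jog.py '[[-0.0025,0,0,0,0,0,0],[-0.005,0,0,0,0,0,0]]' >/dev/null;  python3 st.py 12 && python3 jog.py '[[-0.0025,0,0,0,0,0,0],[-0.005,0,0,0,0,0,0]]' >/dev/null;  python3 st.py 12 && python3 jog.py '[[-0.0025,0,0,0,0,0,0],[-0.005,0,0,0,0,0,0]]' >/dev/null;  python3 st.py 12 && python3 jog.py '[[-0.0025,0,0,0,0,0,0],[-0.005,0,0,0,0,0,0]]' >/dev/null;  python3 st.py 12 && python3 jog.py '[[-0.0025,0,0,0,0,0,0],[-0.005,0,0,0,0,0,0]]' >/dev/null;  python3 st.py 12
```

```text
t3.77 rel pin u -0.0061 v 0.0013 z 0.0526 | F u -5.0 v -0.4 z 4.0
t4.78 rel pin u 0.0139 v 0.0012 z 0.0526 | F u -5.8 v -0.2 z 3.7
t5.15 rel pin u 0.0214 v 0.0013 z 0.0526 | F u -5.4 v -0.7 z 4.4
t5.40 rel pin u 0.0264 v 0.0013 z 0.0526 | F u -5.3 v -1.3 z 5.0
t5.65 rel pin u 0.0314 v 0.0012 z 0.0526 | F u -5.6 v 0.2 z 4.4
t5.90 rel pin u 0.0364 v 0.0012 z 0.0526 | F u -5.9 v -1.0 z 4.0
t6.15 rel pin u 0.0414 v 0.0012 z 0.0525 | F u -4.3 v -0.2 z 3.4
t6.40 rel pin u 0.0443 v 0.0011 z 0.0526 | F u -22.0 v 0.8 z 6.2
```

The push rose to 22 N after about 75 mm of travel, so the pin is probably home. I'll back off, rise and check the knob height.

```bash
python3 jog.py '[[0.012,0,0,0,0,0,0],[0.03,0,0,0,0,0,0],[0.03,0,-0.06,0,0,0,0],[0.05,-0.05,-0.1,0,0,0,0],[0.09,-0.09,-0.12,0,0,0,0],[0.09,-0.09,-0.12,0,0,0,0]]' >/dev/null; python3 st.py
python3 - <<'E'
from h import *
P={n:eyes.camera_params(n) for n in("top","scene")}
I={n:eyes.camera(n) for n in P}
a=cv2.resize(I['scene'][190:320,230:390],None,fx=3,fy=3); b=cv2.resize(I['top'][200:300,270:380],None,fx=3,fy=3)
b=cv2.copyMakeBorder(b,0,a.shape[0]-b.shape[0],0,0,cv2.BORDER_CONSTANT); cv2.imwrite('pics/s2.png',np.hstack([a,b]))
for n in I: cv2.imwrite(f'pics/{n}2.png',I[n])
E
```

```text
t7.15 rel pin u -0.0454 v -0.0906 z 0.1739 | F u 0.6 v 0.4 z 0.1
yaw err of tool x vs -U 0.003949511661695659 [ 0.002  0.    -1.   ]
```

View pics/s2.png

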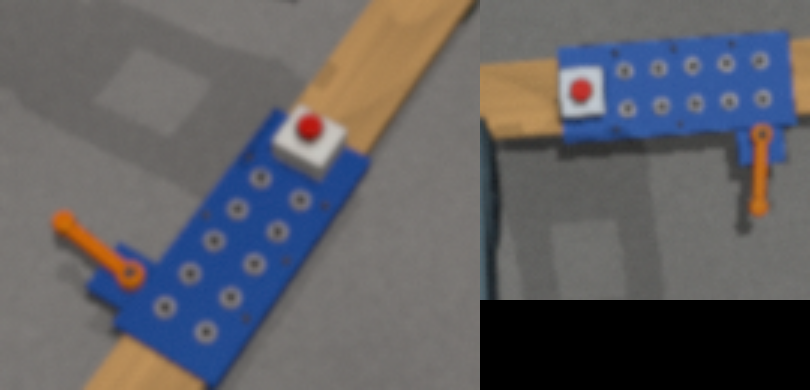

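The knob now sits directly on the block in the scene crop at (309,127). The lever end is at (64,221) there and at (758,207) in the top crop. Next, numbers for both.

Run:
```python
from h import *
from st import U,V,PIN
P={n:eyes.camera_params(n) for n in("top","scene")};K_={}
for n,roi,roi2 in(("top",(290,215,320,245),(350,242,375,290)),("scene",(320,220,350,245),(240,250,285,292))):
    im=cv2.imread(f'pics/{n}2.png')
    red=mask(im,(0,150,60),(8,255,255),roi)|mask(im,(172,150,60),(180,255,255),roi)
    org=mask(im,(8,150,90),(18,255,255),roi2); K_[n]=(cen(red),cen(org),red.sum()//255,org.sum()//255);print(n,K_[n])
k,e=tri(P['top'],K_['top'][0],P['scene'],K_['scene'][0]);print('knob',k,e,'u,v',(k-PIN)@U,(k-PIN)@V)
l,e=tri(P['top'],(362.4,268.7),P['scene'],(251,263.3));print('lever end',l,e,'onz',onz(P['top'],(362.4,268.7),.065))
pin=PIN+U*((k-PIN)@U);h=pin+.165*U-.052*V;print('pin',pin,'hinge',h)
d=l-h;print('len',np.hypot(*d[:2]),'ang',np.arctan2(-d@U,-d@V))
```

```text
t7.25 rel pin u -0.0437 v -0.0891 z 0.1726 | F u 0.5 v 0.6 z 0.3
yaw err of tool x vs -U 0.0023376606321927618 [ 0.001 -0.001 -1.   ]
top ((303.25925925925924, 229.59259259259258), (362.7068965517241, 258.1896551724138), np.uint64(27), np.uint64(116))
scene ((332.90909090909093, 231.79545454545453), (261.54545454545456, 272.5858585858586), np.uint64(44), np.uint64(198))
knob [0.54004871 0.04934477 0.08661618] 0.0017957472626128673 u,v 0.07423700702692786 -0.0004943497009929475
lever end [ 0.43761198 -0.11829319  0.06264155] 0.0009750328604161793 onz [ 0.43792033 -0.11764862  0.065     ]
pin [0.54053987 0.04940099 0.        ] hinge [ 0.50671617 -0.12025711  0.        ]
len 0.06913208886251801 ang 0.13692685537764598
```

The knob top has dropped about 9.5 mm, so the pin is home. The lever end measures 69 mm from the hinge (68 expected), with the lever at 0.14 rad. Next I'll go round to the lever's outer side.

```bash
cat >> st.py <<'E'
print('a %.4f b %.4f'%(.2392-d@U,-.052-d@V))
E
python3 jog.py '[[-0.06,-0.029,0,0,0,0,0],[-0.12,-0.029,0,0,0,0,0],[-0.18,-0.029,0,0,0,0,0],[-0.24,-0.029,0,0,0,0,0],[-0.3,-0.029,0,0,0,0,0],[-0.309,-0.029,0,0,0,0,0],[-0.309,-0.029,0.06,0,0,0,0],[-0.309,-0.029,0.11,0,0,0,0],[-0.309,-0.029,0.126,0,0,0,0],[-0.309,-0.029,0.126,0,0,0,0]]' >/dev/null; python3 st.py
python3 - <<'E'
from h import *
I={n:eyes.camera(n) for n in ("top","scene")}
a=cv2.resize(I['scene'][190:320,230:390],None,fx=3,fy=3); b=cv2.resize(I['top'][200:300,270:380],None,fx=3,fy=3)
b=cv2.copyMakeBorder(b,0,a.shape[0]-b.shape[0],0,0,cv2.BORDER_CONSTANT); cv2.imwrite('pics/s3.png',np.hstack([a,b]))
E
```

```text
t8.50 rel pin u 0.2654 v -0.1182 z 0.0456 | F u -0.1 v -0.5 z 1.0
yaw err of tool x vs -U 0.0007933291770940709 [-0.002  0.001 -1.   ]
a -0.0262 b 0.0662
```

View pics/s3.png

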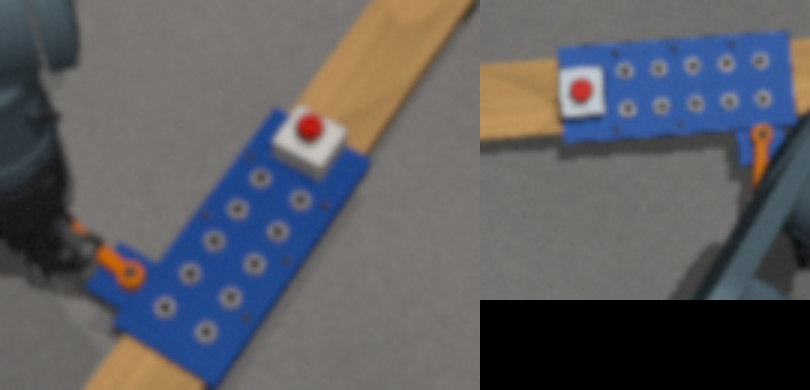

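The fingers stand beside the lever on its outer side, near (70,235), and the jig is undisturbed. Now the sweep.

```bash
python3 jog.py '[[0.008,0.001,0,0,0,0,0],[0.015,0.002,0,0,0,0,0],[0.022,0.001,0,0,0,0,0],[0.029,0,0,0,0,0,0],[0.038,0.001,0,0,0,0,0],[0.047,0.003,0,0,0,0,0]]' >/dev/null; python3 st.py; python3 jog.py '[[0.009,0.0035,0,0,0,0,0],[0.018,0.008,0,0,0,0,0],[0.0255,0.015,0,0,0,0,0],[0.032,0.023,0,0,0,0,0]]' >/dev/null; python3 st.py; python3 jog.py '[[0.004,0.007,0,0,0,0,0],[0.007,0.013,0,0,0,0,0],[0.009,0.0165,0,0,0,0,0]]' >/dev/null; python3 st.py
```

```text
t9.35 rel pin u 0.2187 v -0.1144 z 0.0465 | F u 3.2 v 1.8 z 0.9
yaw err of tool x vs -U 0.00036347223657351435 [ 0.001 -0.001 -1.   ]
a 0.0205 b 0.0624
t9.85 rel pin u 0.1867 v -0.0919 z 0.0461 | F u 8.9 v -0.9 z -0.3
yaw err of tool x vs -U 0.0009223812134475651 [-0.001 -0.    -1.   ]
a 0.0525 b 0.0399
t10.22 rel pin u 0.1796 v -0.0748 z 0.0465 | F u 8.4 v -6.3 z 1.5
yaw err of tool x vs -U 0.0009519520746921195 [ 0.    -0.003 -1.   ]
a 0.0596 b 0.0228
```

```bash
python3 jog.py '[[0,0.0015,0,0,0,0,0],[0,0.003,0,0,0,0,0]]' >/dev/null; python3 st.py; python3 jog.py '[[0,0.001,0,0,0,0,0],[0,0.002,0,0,0,0,0]]' >/dev/null; python3 st.py;python3 - <<'E'
from h import *
I={n:eyes.camera(n) for n in ("top","scene")}
a=cv2.resize(I['scene'][190:320,230:390],None,fx=3,fy=3); b=cv2.resize(I['top'][200:300,270:380],None,fx=3,fy=3)
b=cv2.copyMakeBorder(b,0,a.shape[0]-b.shape[0],0,0,cv2.BORDER_CONSTANT); cv2.imwrite('pics/s4.png',np.hstack([a,b]))
E
```

```text
t10.47 rel pin u 0.1785 v -0.0737 z 0.0460 | F u 9.0 v -10.8 z 5.4
yaw err of tool x vs -U 0.0012792712053411037 [-0.004 -0.001 -1.   ]
a 0.0607 b 0.0217
t10.72 rel pin u 0.1785 v -0.0733 z 0.0458 | F u 10.1 v -16.5 z 10.1
yaw err of tool x vs -U 0.0016742937565117355 [-0.008 -0.001 -1.   ]
a 0.0607 b 0.0213
```

View pics/s4.png

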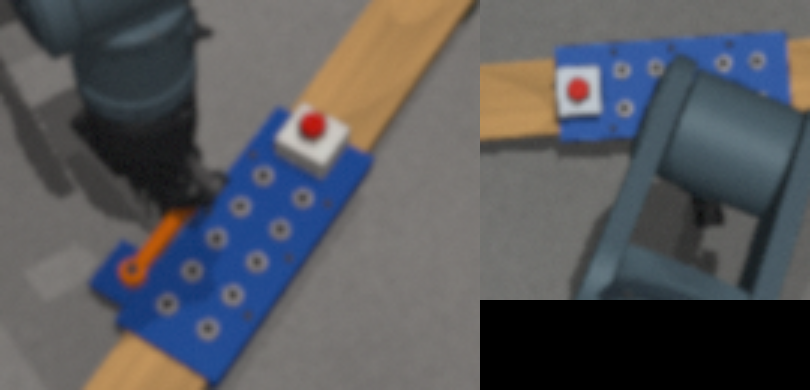

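The lever now looks parallel to the jig's side. Motion stopped at b ≈ 21.3 mm (21.5 predicted at the stop) while the force rose to 16 N. I'll retreat and measure the lever angle.

```bash
python3 jog.py '[[0,-0.01,0,0,0,0,0],[0,-0.03,0,0,0,0,0],[0,-0.06,-0.02,0,0,0,0],[0.05,-0.08,-0.07,0,0,0,0],[0.1,-0.1,-0.12,0,0,0,0],[0.15,-0.1,-0.14,0,0,0,0],[0.2,-0.1,-0.14,0,0,0,0],[0.2,-0.1,-0.14,0,0,0,0]]' >/dev/null; python3 st.py
python3 - <<'E'
from h import *
from st import U,V
P={n:eyes.camera_params(n) for n in("top","scene")}
I={n:eyes.camera(n) for n in P}
a=cv2.resize(I['scene'][190:320,230:390],None,fx=3,fy=3); b=cv2.resize(I['top'][200:300,270:380],None,fx=3,fy=3)
b=cv2.copyMakeBorder(b,0,a.shape[0]-b.shape[0],0,0,cv2.BORDER_CONSTANT); cv2.imwrite('pics/s5.png',np.hstack([a,b]))
for n,roi in(("top",(320,225,375,290)),("scene",(240,230,320,292))):
    m=mask(I[n],(8,150,90),(18,255,255),roi);c=big(m);vx,vy,x,y=cv2.fitLine(c,cv2.DIST_L2,0,.01,.01).ravel()
    q=onz(P[n],(x,y),.063);r=onz(P[n],(x+8*vx,y+8*vy),.063);d=r-q;print(n,cv2.boundingRect(c),'lever vs U axis (deg)',np.degrees(np.arctan(d@V/(d@U))))
E
```

```text
t11.82 rel pin u -0.0266 v -0.1713 z 0.1869 | F u 0.3 v 0.4 z 0.6
yaw err of tool x vs -U 0.009109155574309469 [ 0.001  0.002 -1.   ]
a 0.2658 b 0.1193
t11.82 rel pin u -0.0266 v -0.1713 z 0.1869 | F u 0.3 v 0.4 z 0.6
yaw err of tool x vs -U 0.009109155574309469 [ 0.001  0.002 -1.   ]
a 0.2658 b 0.1193
top (336, 243, 29, 7) lever vs U axis (deg) 0.876503052945844
scene (271, 254, 24, 31) lever vs U axis (deg) 0.6955062799169123
```

View pics/s5.png

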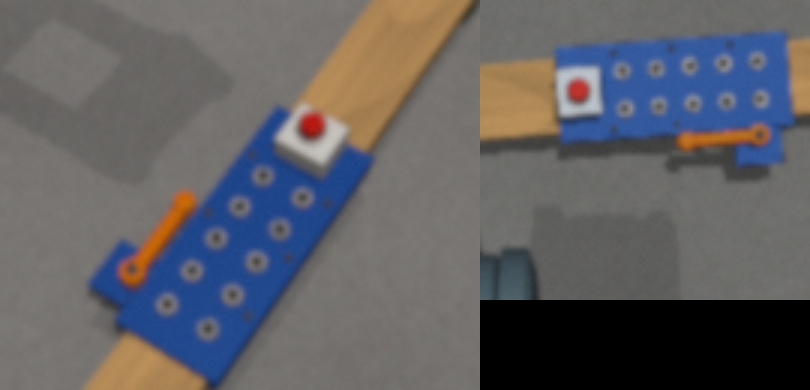

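The lever lies along the jig, within 1° of parallel in both views (the limit is 7°). The knob is still seated on the block and the robot is clear, so I'm handing in.

```bash
python3 -c "
from bench import ctrl, eyes
print(ctrl.hand_in())"
```

```text
the job is handed in; nothing more can be done
None
```

I handed the job in at about 12 s: the drop pin is home in the start hole, the cam lever is closed to within 1° of parallel with the jig, and the robot is clear; the hand-in printed no verdict.

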